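# Turn the inclined parts carousel and put the tee fitting in its bin

## Robot

A 6-joint arm with a two-finger parallel gripper is mounted at the origin on a cart in front of the work surface, level with it; the furniture and walls round the work are solid. World frame = base frame: x ahead of the robot, y to its left, z up, the work surface at z = 0. Lengths are in m, angles in rad, forces in N, time in s.
With the tool pointing down it reaches from about 0.25 to 0.775 m from the base axis. Payload 4 kg.
Tool frame: the origin (TCP) lies at the centre of the arm's flange, where the gripper is bolted on; the fingertips stand 199 mm ahead of it and the grasp point (between the pads) lies 180 mm ahead of it (robot.tcp_to_tips is the z of the fingertips in the tool frame, in m); z points along the fingers, y is the line along which they close (so a half turn about z gives the same grasp; the last joint's range is limited). The gripper opens to 94 mm and grips with 3 to 60 N. Pads are 16 mm wide; open, the fingers measure 119 mm over their backs; the gripper's body (75 mm by 177 mm) begins 78 mm behind the grasp point.
Start: joints at [-1.419, 0.087, 1.371, -0, 1.684, -0.103], TCP at [0.139, -0.532, 0.405] pointing down, gripper open.
Joint ranges: [-3.1, 3.1], [-0.76, 2.03], [0.27, 2.55], [-1.08, 4.22], [0.17, 2.65], [-2.57, 2.57]. Speed limits (rad/s): [2.79, 2.79, 3.14, 3.14, 3.14, 3.14].

## Interface

Orientations are given as [roll, pitch, yaw] about the fixed x, y, z axes, in that order (R = Rz(yaw) Ry(pitch) Rx(roll)).
In Python, from bench import robot gives the robot as it stands.
- The arm moves only by the tool play_rows, never from a script. Its arguments are lists of equal length, an entry for each row: "translation": the shift along the tool's x, y, z scaled (see below), a list of three; "twist": the turn, a rotation vector about the tool's x, y, z scaled (see below), a list of three; "gripper": the opening, from -1 (shut) to 1 (fully open). A call has 1 to 8 rows; each row shifts and turns the commanded pose from where the row before left it, along the tool's axes as they then stand; what a row does not reach is not made up. The controller multiplies each number of a shift by 0.04 m and each number of a turn by 0.1 rad. A row lasts 1/10 s, in which the tool goes at most 50 mm and 8.59 degrees, less where a joint would pass 70% of its speed; a pose out of reach is approached as far as the arm can. A call with a number of a shift or a turn outside -1 to 1 is refused whole. A call with a gripper value outside its range is refused whole. The fingers move at their own pace and stop on an object; the grip force is fixed at half the most. Time passes only in rows, so rows that do not move let the fingers close. It gives the time, the measured TCP pose, the force, the opening and the grip force at its end, in the units of the state.
- robot.get_obs(): the state, without advancing time (a new reading comes with each control period).
- robot.snapshot(name): name is "scene" or "top"; returns the picture (384x512x3 uint8, red, green, blue); there is no depth.
- robot.camera_model(name): a dict with "camera_matrix" (3x3 intrinsics, pixels), "rvec" (rotation vector, rad) and "tvec" (3), from world to camera coordinates, as OpenCV has them. Camera axes: x right, y down, z forward; pixel columns grow to the right and rows downward; lengths in m; the calibration is good to about 2 mm. A picture is of the moment at which its call begins. camera_model takes no time and is no camera call.
- robot.close_job(): hands the job in; it is judged then, once.
Trained networks look in the newest picture that a camera, given by its name, has taken for a name from the list of things; names that differ only in an ending like _2 or _b are one class to them, and where a whole thing is asked for, a point or a joint stands for the part that bears it (a point fixed in the world has none). Each returns a list of dicts, best first, with "score" (0 to 1); they miss things now and then, are a little off and sometimes report something else, mostly with a low value. They report only what shows in the picture. A call takes as long as a camera call. They do not tell look-alikes from the thing itself.
- robot.recognise(name, camera): "centre" ([x, y, z] in m, in world coordinates, good to about 4 mm: the middle of the surface that is visible of it).
- robot.spot_point(name, camera): "centre" ([x, y, z] in m, in world coordinates, good to about 4 mm: a listed point, or the origin of a listed thing).
The state is a dict: "time": time; "joint_positions": joint angles; "qvel": joint speeds; "joint_torque": joint torques, N m; "tool_pos": TCP position; "ee_rot": TCP orientation; "wrist_force": force on the tool from outside, world axes, zero at the start; "wrist_torque": the same for the moment, N m; "width": finger opening in m; "finger_force": force on a finger pad.
Only numpy, scipy, OpenCV 4.12 (cv2) and the standard library are available. Lean on these libraries where they do the work, as an engineer would, in place of code of your own. Each camera call takes 0.05 s, during which the arm holds its last target. There are 200 camera calls.

## Task

Turn the sloping parts carousel by its black knob until the bin with the fixed sample tee stands squarely under the window in the clear guard, then drop the loose brass tee fitting from the bench through the window into that bin. Leave the bin under the window, and do not disturb the straight union fitting, the round tin, the spanner, the tweezers or anything else on the bench.

Things in the scene. Friction and masses are not known exactly. Their poses are not given: they have to be found in the camera images.
- tee_center (a point): Centre of the loose brass tee (T-shaped tube fitting, 33 x 56 x 16 mm, about 50 g) that lies flat on the bench, left or right of the carousel; the point is 8 mm above its underside. Its own y runs along the 56 mm run, x along the branch (the 33 mm width, from the back of the run to the branch's end), z up. Grasp it across x.
- union_center (a point): Centre of a loose straight brass union fitting (18 x 56 x 16 mm), a bystander that lies on the other side of the carousel from the tee; it and the tee may change places. Leave it.
- knob (a point): On the wheel's axis, half-way up the round ribbed black knob (42 mm diameter, 36 mm tall; the guard's upper face is 23 mm below this point). Fixed axes of the sloping deck: z is the wheel's axis, leaning 30 degrees from vertical towards the low front edge; x points up the slope, away from the robot, y left. Grip it across its diameter with the tool along this axis; it may slip a little in the grip.
- window (a point): Centre of the window in the clear guard, at the guard's upper face, 84 mm down the slope from the axis; same axes as the knob. It is 52 mm along x, 84 mm along y, with a flat dark metal frame 1 mm high. The guard (260 x 260 x 4 mm) covers all other bins, its underside 33 mm above the bin floors. The tee passes with its 56 mm run along y; let go just above the guard, it falls in.
- bin_place (a point): Fixed point below the window at bin-floor height, 84 mm from the axis: where the centre of the right bin's floor must come to.
- tee_bin (a point): Centre of the floor of the bin with the fixed sample tee, on the wheel, 84 mm from the axis. The grey wheel (250 mm diameter) has five equal bins, 28 mm deep; the sample tee is fixed in this one close to the hub; the others hold a fixed union, tape roll, memory stick, and nothing. Axes turn with the wheel: x towards the hub, z along the axis.
- wheel (a joint): Angle of the wheel in rad, counter-clockwise positive seen from above; 0 or any whole turn when the bin with the sample tee is exactly under the window. At the start it is 1.9 to 3.2 rad away by the shorter way, so regrasp. It turns both ways without stops or detents, with about 0.1 N m of friction, and stays where it is left.
- tin: Round tin, 65 mm diameter, 26 mm tall, bystander behind the left-hand fitting; origin at the centre of its underside.
- spanner: Small steel spanner, 105 x 17 x 5 mm, lying on the bench in front of the carousel, bystander; origin at the centre of its underside, its length along y.
- tweezers: Tweezers, 122 x 14 x 8 mm, lying on the bench at the right, bystander; origin at the centre of the underside, length along y.
- tee: The same loose tee as a body; origin at the centre of its underside.
Not all that is in view belongs to the job. Of the things that look like the tee, the smallest one is meant.

How it is judged:
On the way, in this order (a step that is already met when the one before it is completed fails the run):
1. the bin with the sample tee has been turned under the window (its floor centre within 10 mm of its place) (distance between tee_bin and bin_place below 0.01 m), for 0.2 s.
2. the loose tee is in that bin (x of tee_center in the frame of tee_bin between -0.036 and 0.032 m and y of tee_center in the frame of tee_bin between -0.052 and 0.052 m and z of tee_center in the frame of tee_bin between 0 and 0.034 m), for 0.2 s.
At the end, for the whole second after the job is handed in: The loose tee lies at rest inside the bin with the sample tee, below the guard (its centre within about 35 mm of the bin's centre along the radius, 52 mm sideways and less than 34 mm above the bin floor), and that bin stands still under the window, its centre within 10 mm of its place (all of step 2 and distance between tee_bin and bin_place below 0.01 m and linear speed of tee below 0.02 m/s and velocity of joint wheel between -0.05 and 0.05 rad/s); the robot touches nothing.
It fails at once if the union is shifted by more than 30 mm (distance of union_center from where it was at the start of the episode above 0.03 m).
It fails at once if the tin is shifted by more than 30 mm (distance of tin from where it was at the start of the episode above 0.03 m).
It fails at once if the spanner is shifted by more than 30 mm (distance of spanner from where it was at the start of the episode above 0.03 m).
It fails at once if the tweezers is shifted by more than 30 mm (distance of tweezers from where it was at the start of the episode above 0.03 m).
It also fails if it takes over 61 s, if anything falls off the work surface, if the arm or the gripper's body presses on something with over 40 N, if the wrist force passes 120 N, or if a joint passes its speed limit or range.

## Working session

There is one attempt and no reset: what is moved stays moved. The work goes in short steps, Python scripts to look and compute and a tool call to move; the robot and the scene stay as the last step left them, time stands still between calls to the robot, and variables do not carry over. Pictures are saved under pics/ and viewed, at most 12 in all, crops included, and the job is handed in when it is done.

Besides the shell and the picture viewer there is one more tool, called by a JSON object that holds its "method" and its "body", one argument or row to a line. play_rows: Moves the arm, as the interface text tells. Its arguments: {"type":"object","properties":{"translation":{"type":"array","items":{"type":"array","items":{"type":"number","minimum":-1,"maximum":1}}},"twist":{"type":"array","items":{"type":"array","items":{"type":"number","minimum":-1,"maximum":1}}},"gripper":{"type":"array","items":{"type":"number"}}},"required":["translation","twist","gripper"]}

```bash
mkdir -p pics; ls
python3 - <<'E'
from bench import robot
import cv2,numpy as np
for c in("scene","top"):
    im=robot.snapshot(c); cv2.imwrite(f"pics/{c}0.png",im[:,:,::-1])
    for n in("tee_center","union_center","knob","window","bin_place","tee_bin","tin","tweezers"):
        r=robot.spot_point(n,c); print(c,n,[(np.round(d["centre"],3).tolist(),round(d["score"],2)) for d in r[:4]])
o=robot.get_obs(); print({k:np.round(v,3).tolist() for k,v in o.items()})
E
```

```text
pics
scene tee_center [([0.343, -0.661, 0.012], 0.88), ([0.347, -0.529, 0.01], 0.83), ([0.49, -0.461, 0.007], 0.43)]
scene union_center [([0.469, -0.036, 0.008], 0.56)]
scene knob [([0.484, -0.465, 0.001], 0.67)]
scene window [([0.526, -0.232, 0.088], 0.76)]
scene bin_place [([0.546, -0.244, 0.056], 0.6)]
scene tee_bin []
scene tin [([0.599, -0.018, -0.002], 0.57)]
scene tweezers [([0.469, -0.039, 0.003], 0.67), ([0.487, -0.546, -0.002], 0.66), ([0.599, -0.018, -0.002], 0.56), ([0.485, -0.464, 0.002], 0.19)]
top tee_center [([0.343, -0.665, 0.009], 0.64), ([0.352, -0.529, 0.013], 0.6), ([0.488, -0.458, 0.005], 0.59)]
top union_center [([0.602, -0.017, -0.001], 0.74), ([0.486, -0.458, 0.002], 0.66), ([0.468, -0.038, 0.011], 0.52)]
top knob [([0.588, -0.258, 0.152], 0.68), ([0.488, -0.546, -0.003], 0.4)]
top window [([0.527, -0.233, 0.09], 0.66)]
top bin_place [([0.548, -0.242, 0.058], 0.8)]
top tee_bin []
top tin [([0.601, -0.016, -0.004], 0.79)]
top tweezers []
{'time': 0.9, 'joint_positions': [-1.419, 0.087, 1.371, 0.0, 1.684, -0.103], 'qvel': [0.001, -0.0, -0.0, -0.0, 0.002, -0.001], 'joint_torque': [0.001, -34.003, -30.26, 0.072, 0.024, -0.0], 'tool_pos': [0.139, -0.532, 0.405], 'ee_rot': [3.142, -0.0, 0.255], 'wrist_force': [-0.568, 0.302, 0.171], 'wrist_torque': [-0.015, -0.014, 0.017], 'finger_force': 0.0, 'width': 0.094}
```

```bash
python3 -c "
import cv2
for c in('scene','top'):
    cv2.imwrite(f'pics/{c}1.png',cv2.resize(cv2.imread(f'pics/{c}0.png'),(800,600),interpolation=cv2.INTER_CUBIC))"
```

```text
(no output)
```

View pics/scene1.png

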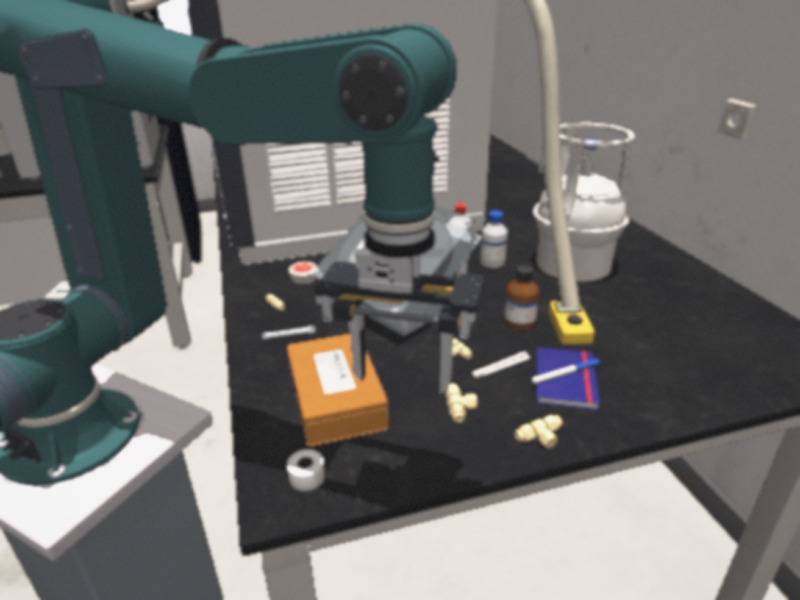

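View pics/top1.png

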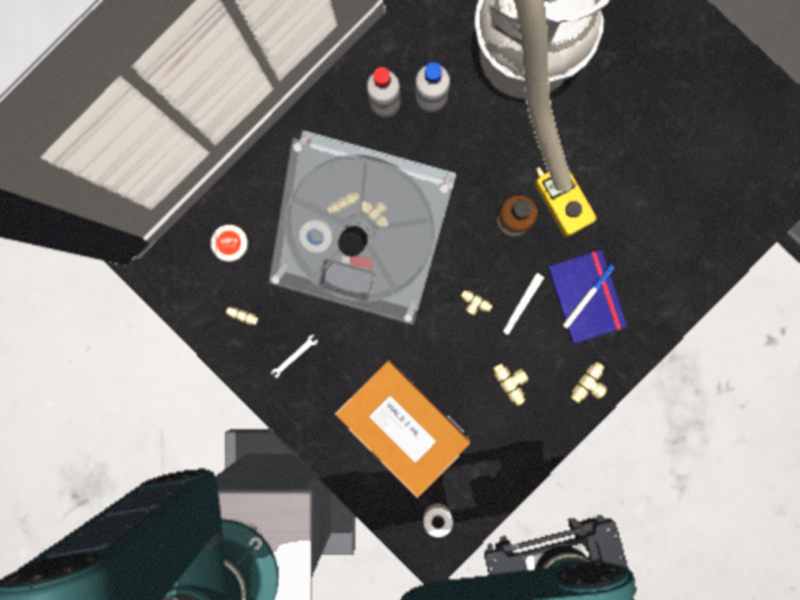

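The top view shows the carousel with its knob at (352,240) and the window at (347,280), in a picture enlarged to 800 px wide. The sample tee is at (376,212). The loose small tee is at (476,301), with two larger look-alikes at (510,384) and (589,383). The union is at (242,316). Next I fit the deck pose and rectify the view.

```bash
cat > h.py <<'E'
import numpy as np,cv2
from bench import robot
from scipy.spatial.transform import Rotation as R
from scipy.optimize import least_squares
def proj(P,c):
    m=robot.camera_model(c); return cv2.projectPoints(np.float64(P).reshape(-1,3),np.float64(m["rvec"]),np.float64(m["tvec"]),np.float64(m["camera_matrix"]),None)[0][:,0]
def deckR(psi): return (R.from_euler('z',psi)*R.from_euler('y',-np.pi/6)).as_matrix()
def rect(im,c,origin,M,half,px):  # metric view; up = +x axis, left = +y axis
    g=np.linspace(half,-half,px); X,Y=np.meshgrid(g,g,indexing='ij')
    P=origin+X[...,None]*M[:,0]+Y[...,None]*M[:,1]
    uv=proj(P,c).reshape(px,px,2).astype(np.float32); return cv2.remap(im,uv[...,0],uv[...,1],cv2.INTER_CUBIC)
E
python3 - <<'E'
from h import *
s=.64
pix=np.array([[304,132],[455,172],[411,322],[272,283]])*s
def res(p):
    M=deckR(p[3]);k=p[:3]; a=k-.023*M[:,2]
    cor=[a+M@[x,y,0] for x,y in((.13,.13),(.13,-.13),(-.13,-.13),(-.13,.13))]
    w=a-.084*M[:,0]
    r=[(proj(cor,"top")-pix).ravel()/1.5, (proj(k+.018*M[:,2],"top")[0]-np.array([352,240])*s)/1.5]
    for obs in([.526,-.232,.088],[.527,-.233,.09]): r.append((w-obs)/.004)
    r.append((k-[.588,-.258,.152])/.004)
    bp=w-.037*M[:,2]
    for o in([.546,-.244,.056],[.548,-.242,.058]): r.append((bp-o)/.004)
    return np.concatenate(r)
q=least_squares(res,[.588,-.258,.152,-.4],loss='soft_l1'); print(q.x,q.cost,np.round(res(q.x),1))
np.save("deck.npy",q.x)
M=deckR(q.x[3]);a=q.x[:3]-.023*M[:,2]
im=cv2.imread("pics/top0.png")
A=rect(im,"top",a-.037*M[:,2],M,.13,390); B=rect(im,"top",a,M,.13,390)
for r,y in((84,0),):cv2.circle(B,(195,195+126),3,(0,255,0),1)
cv2.rectangle(B,(195-63,321-39),(195+63,321+39),(0,255,0),1)
for k in range(5):
    t=np.pi+k*2*np.pi/5;cv2.circle(A,(int(195-126*np.sin(t)),int(195-126*np.cos(t))),3,(0,255,0),1)
T=rect(im,"top",np.array([.488,-.46,.010]),np.eye(3),.06,200)
cv2.imwrite("pics/r1.png",np.hstack([A,B])); cv2.imwrite("pics/t1.png",cv2.resize(T,(500,500)))
E
```

```text
[ 0.58813021 -0.25475144  0.15126713 -0.30303672] 10.412633008025084 [-3.4  0.8  0.5  4.   1.2 -0.1 -0.7 -2.1  0.1  0.7  0.9 -1.1  0.3  0.7
 -0.9 -0.2  0.   0.8 -0.2  0.3  0.5  0.3 -0.2  0.  -0.2]
```

View pics/r1.png

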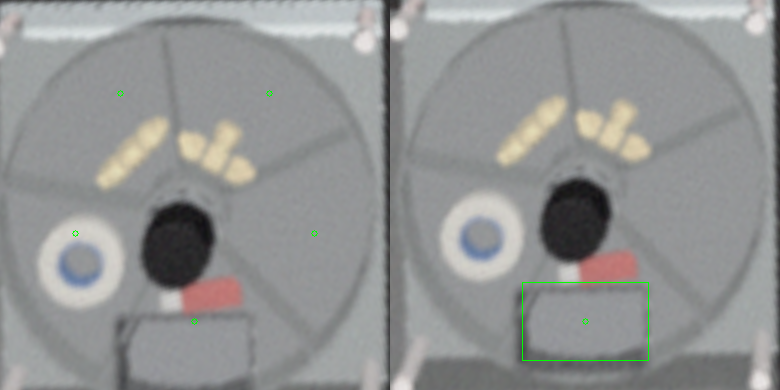

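View pics/t1.png

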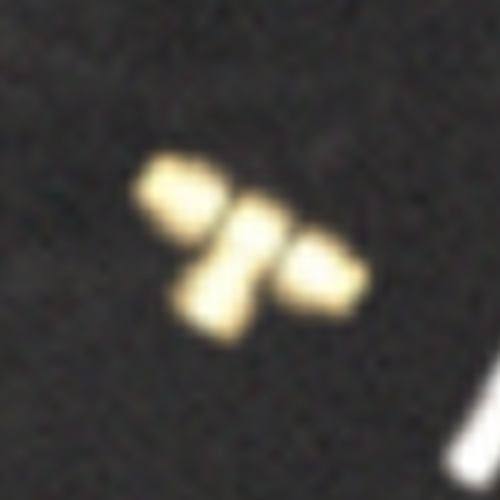

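```bash
cat >> h.py <<'E'
D=np.load("deck.npy"); M=deckR(D[3]); K=D[:3]; W=K-.023*M[:,2]-.084*M[:,0]
DECK=M@np.diag([1.,-1,-1])
def plan(Rt,pt,n,g,wp=None):
    """rows from the measured pose to tool orientation Rt, TCP pt"""
    o=robot.get_obs(); R0=R.from_euler('xyz',o["ee_rot"]); p=np.array(o["tool_pos"])
    d=(R0.inv()*R.from_matrix(Rt)).as_rotvec(); Rc=R0
    for i in range(0,n,8):
        T=[];Q=[]
        for j in range(i,min(n,i+8)):
            t=np.round(Rc.inv().apply((pt-p)/(n-j))/.04,2); w=np.round((Rc.inv()*R.from_matrix(Rt)).as_rotvec()/(n-j)/.1,2)
            p=p+Rc.apply(t*.04); Rc=Rc*R.from_rotvec(w*.1); T.append(t.tolist());Q.append(w.tolist())
        print(T,Q,[g]*len(T),sep="\n")
def zr(a): return R.from_euler('z',a).as_matrix()
E
python3 - <<'E'
from h import *
plan(DECK@zr(-2.76),K+M[:,2]*(.18+.075),27,1)
E
```

```text
[[0.37, -0.21, 0.03], [0.38, -0.18, 0.02], [0.4, -0.15, 0.02], [0.41, -0.12, 0.02], [0.41, -0.08, 0.01], [0.42, -0.05, 0.01], [0.42, -0.02, 0.01], [0.42, 0.02, 0.01]]
[[-0.24, -0.02, -0.79], [-0.24, -0.02, -0.79], [-0.24, -0.02, -0.79], [-0.24, -0.02, -0.79], [-0.24, -0.02, -0.79], [-0.24, -0.02, -0.79], [-0.24, -0.02, -0.79], [-0.24, -0.02, -0.79]]
[1, 1, 1, 1, 1, 1, 1, 1]
[[0.42, 0.05, 0.01], [0.41, 0.08, 0.01], [0.41, 0.11, 0.01], [0.4, 0.15, 0.01], [0.38, 0.18, 0.02], [0.37, 0.2, 0.02], [0.35, 0.23, 0.02], [0.33, 0.26, 0.03]]
[[-0.24, -0.02, -0.79], [-0.24, -0.02, -0.79], [-0.24, -0.02, -0.8], [-0.24, -0.02, -0.79], [-0.24, -0.02, -0.8], [-0.24, -0.02, -0.79], [-0.24, -0.02, -0.8], [-0.24, -0.02, -0.79]]
[1, 1, 1, 1, 1, 1, 1, 1]
[[0.31, 0.28, 0.03], [0.29, 0.31, 0.04], [0.26, 0.33, 0.05], [0.23, 0.35, 0.06], [0.21, 0.36, 0.06], [0.18, 0.38, 0.07], [0.15, 0.39, 0.08], [0.12, 0.39, 0.09]]
[[-0.24, -0.02, -0.8], [-0.23, -0.02, -0.79], [-0.24, -0.02, -0.8], [-0.24, -0.02, -0.79], [-0.23, -0.02, -0.79], [-0.24, -0.02, -0.8], [-0.23, -0.01, -0.79], [-0.24, -0.02, -0.8]]
[1, 1, 1, 1, 1, 1, 1, 1]
[[0.08, 0.4, 0.1], [0.05, 0.4, 0.11], [0.02, 0.41, 0.12]]
[[-0.23, -0.01, -0.79], [-0.24, -0.02, -0.8], [-0.23, -0.01, -0.79]]
[1, 1, 1]
```

{"method": "play_rows", "body": {
  "translation": [
    [0.37,-0.21,0.03],
    [0.38,-0.18,0.02],
    [0.4,-0.15,0.02],
    [0.41,-0.12,0.02],
    [0.41,-0.08,0.01],
    [0.42,-0.05,0.01],
    [0.42,-0.02,0.01],
    [0.42,0.02,0.01]
  ],
  "twist": [
    [-0.24,-0.02,-0.79],
    [-0.24,-0.02,-0.79],
    [-0.24,-0.02,-0.79],
    [-0.24,-0.02,-0.79],
    [-0.24,-0.02,-0.79],
    [-0.24,-0.02,-0.79],
    [-0.24,-0.02,-0.79],
    [-0.24,-0.02,-0.79]
  ],
  "gripper": [1,1,1,1,1,1,1,1]
}}

```text
time: 1.7
tool_pos: [0.2363, -0.4379, 0.3952]
ee_rot: [2.966, 0.074, 0.885]
wrist_force: [-0.5, 0.5, 0.5]
width: 0.0941
finger_force: 0.0
```

{"method": "play_rows", "body": {
  "translation": [
    [0.42,0.05,0.01],
    [0.41,0.08,0.01],
    [0.41,0.11,0.01],
    [0.4,0.15,0.01],
    [0.38,0.18,0.02],
    [0.37,0.2,0.02],
    [0.35,0.23,0.02],
    [0.33,0.26,0.03]
  ],
  "twist": [
    [-0.24,-0.02,-0.79],
    [-0.24,-0.02,-0.79],
    [-0.24,-0.02,-0.8],
    [-0.24,-0.02,-0.79],
    [-0.24,-0.02,-0.8],
    [-0.24,-0.02,-0.79],
    [-0.24,-0.02,-0.8],
    [-0.24,-0.02,-0.79]
  ],
  "gripper": [1,1,1,1,1,1,1,1]
}}

```text
time: 2.5
tool_pos: [0.3333, -0.3446, 0.3854]
ee_rot: [2.867, 0.237, 1.507]
wrist_force: [-0.1, -0.1, 0.1]
width: 0.0937
finger_force: 0.0
```

{"method": "play_rows", "body": {
  "translation": [
    [0.31,0.28,0.03],
    [0.29,0.31,0.04],
    [0.26,0.33,0.05],
    [0.23,0.35,0.06],
    [0.21,0.36,0.06],
    [0.18,0.38,0.07],
    [0.15,0.39,0.08],
    [0.12,0.39,0.09]
  ],
  "twist": [
    [-0.24,-0.02,-0.8],
    [-0.23,-0.02,-0.79],
    [-0.24,-0.02,-0.8],
    [-0.24,-0.02,-0.79],
    [-0.23,-0.02,-0.79],
    [-0.24,-0.02,-0.8],
    [-0.23,-0.01,-0.79],
    [-0.24,-0.02,-0.8]
  ],
  "gripper": [1,1,1,1,1,1,1,1]
}}

```text
time: 3.3
tool_pos: [0.4303, -0.2507, 0.3759]
ee_rot: [2.888, 0.424, 2.151]
wrist_force: [0.3, -0.1, -0.1]
width: 0.0939
finger_force: 0.0
```

{"method": "play_rows", "body": {
  "translation": [
    [0.08,0.4,0.1],
    [0.05,0.4,0.11],
    [0.02,0.41,0.12],
    [0,0,0],
    [0,0,0]
  ],
  "twist": [
    [-0.23,-0.01,-0.79],
    [-0.24,-0.02,-0.8],
    [-0.23,-0.01,-0.79],
    [0,0,0],
    [0,0,0]
  ],
  "gripper": [1,1,1,1,1]
}}

```text
time: 3.8
tool_pos: [0.4664, -0.2166, 0.3721]
ee_rot: [2.93, 0.481, 2.403]
wrist_force: [0.6, 0.1, -0.1]
width: 0.0939
finger_force: 0.0
```

Run:
```python
from h import *
o=robot.get_obs(); print(o["time"],np.round(o["joint_positions"],3),o["tool_pos"],o["ee_rot"])
plan(DECK@zr(-2.76),K+M[:,2]*(.18+.006),6,1)
im=robot.snapshot("scene"); cv2.imwrite("pics/s2.png",cv2.resize(im[:,:,::-1],(800,600)))
for c in("scene",):
  for n in ("knob","window"): print(n,[(np.round(d["centre"],3).tolist(),round(d["score"],2)) for d in robot.spot_point(n,c)[:3]])
print(K,W)
```

```text
3.8 [-0.586 -0.146  1.703  0.158  1.085 -1.509] [ 0.466381   -0.21663698  0.3721331 ] [2.93027536 0.48147694 2.40345054]
[[-0.0, 0.0, 0.29], [-0.0, 0.0, 0.29], [-0.0, 0.0, 0.29], [-0.0, 0.0, 0.29], [-0.0, 0.0, 0.28], [-0.0, 0.0, 0.29]]
[[-0.0, -0.0, -0.0], [-0.0, -0.0, -0.0], [-0.0, -0.0, -0.0], [-0.0, -0.0, -0.0], [-0.01, -0.0, -0.01], [-0.0, -0.01, -0.0]]
[1, 1, 1, 1, 1, 1]
knob [([0.583, -0.254, 0.151], 0.69)]
window [([0.525, -0.232, 0.088], 0.98)]
[ 0.58813021 -0.25475144  0.15126713] [ 0.52967477 -0.23647437  0.08934855]
```

View pics/s2.png

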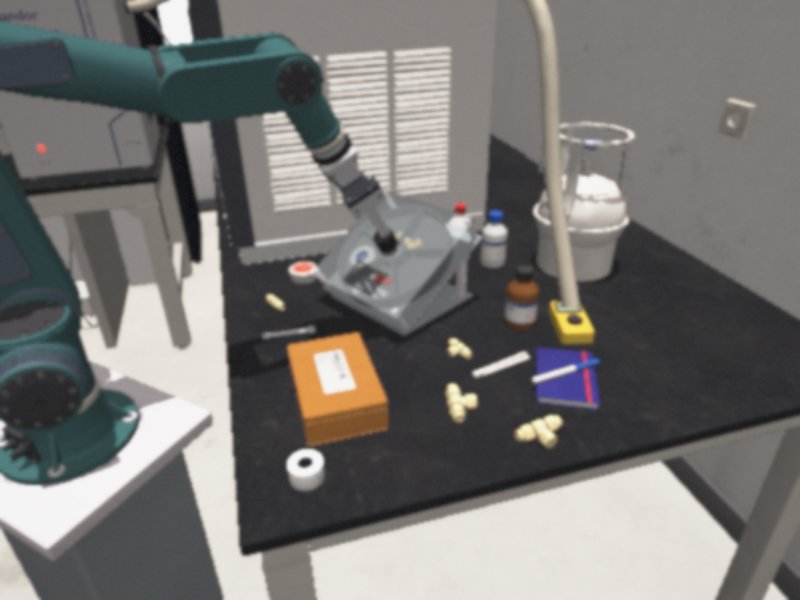

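The scene view shows the gripper above the knob, which is at about (385,240), with the window at about (375,287). I overlay the fitted deck on this picture to check it.

Run:
```python
from h import *
im=robot.snapshot("scene")[:,:,::-1]; x0,y0,w,h=190,110,130,110; S=6
c=cv2.resize(np.ascontiguousarray(im[y0:y0+h,x0:x0+w]),None,fx=S,fy=S,interpolation=cv2.INTER_CUBIC)
def poly(P,col):
    uv=((proj(P,"scene")-[x0,y0]+.5)*S).astype(int); cv2.polylines(c,[uv.reshape(-1,1,2)],True,col,1)
a=K-.023*M[:,2]
poly([a+M@[x,y,0] for x,y in((.13,.13),(.13,-.13),(-.13,-.13),(-.13,.13))],(0,255,0))
poly([W+M@[x,y,0] for x,y in((.026,.042),(.026,-.042),(-.026,-.042),(-.026,.042))],(0,255,255))
t=np.linspace(0,6.28,30)
poly([K+M@[.021*np.cos(s),.021*np.sin(s),.018] for s in t],(0,0,255))
poly([a+M@[.125*np.cos(s),.125*np.sin(s),-.009] for s in t],(255,0,255))
cv2.imwrite("pics/s3.png",c[:600,:])
```

```text
(no output)
```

View pics/s3.png

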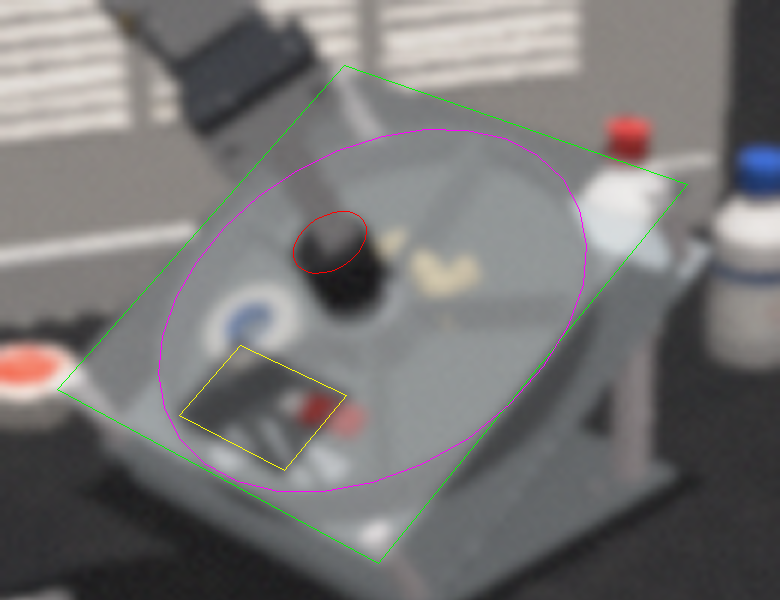

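{"method": "play_rows", "body": {
  "translation": [
    [0,0,0.29],
    [0,0,0.29],
    [0,0,0.29],
    [0,0,0.29],
    [0,0,0.29],
    [0,0,0.29],
    [0,0,0]
  ],
  "twist": [
    [0,0,0],
    [0,0,0],
    [0,0,0],
    [0,0,0],
    [0,0,0],
    [0,0,0],
    [0,0,0]
  ],
  "gripper": [1,1,1,1,1,1,1]
}}

```text
time: 4.7
tool_pos: [0.4999, -0.2269, 0.3092]
ee_rot: [2.931, 0.478, 2.405]
wrist_force: [-0.1, -0.8, -0.8]
width: 0.0943
finger_force: 0.0
```

{"method": "play_rows", "body": {
  "translation": [
    [0,0,0],
    [0,0,0],
    [0,0,0],
    [0,0,0],
    [0,0,0]
  ],
  "twist": [
    [0,0,0],
    [0,0,0],
    [0,0,0],
    [0,0,0],
    [0,0,0]
  ],
  "gripper": [-0.1,-0.1,-0.1,-0.1,-0.1]
}}

```text
time: 5.2
tool_pos: [0.4997, -0.227, 0.3124]
ee_rot: [2.93, 0.483, 2.404]
wrist_force: [-0.2, -0.7, 0.5]
width: 0.0575
finger_force: 0.0
```

{"method": "play_rows", "body": {
  "translation": [
    [0,0,0],
    [0,0,0],
    [0,0,0],
    [0,0,0]
  ],
  "twist": [
    [0,0,0],
    [0,0,0],
    [0,0,0],
    [0,0,0]
  ],
  "gripper": [-0.3,-0.3,-0.3,-0.3]
}}

```text
time: 5.6
tool_pos: [0.4998, -0.2269, 0.312]
ee_rot: [2.929, 0.482, 2.404]
wrist_force: [-0.8, -0.0, 1.4]
width: 0.0417
finger_force: 30.0
```

```bash
cat > st.py <<'E'
from h import *
o=robot.get_obs(); Q=R.from_euler('xyz',o["ee_rot"])
print(o["time"],"j",np.round(o["joint_positions"],3),"p",np.round(o["tool_pos"],4),"w",round(o["width"],4),o["finger_force"])
print("F tool",np.round(Q.inv().apply(o["wrist_force"]),2),"T tool",np.round(Q.inv().apply(o["wrist_torque"]),2))
d=(R.from_matrix(DECK).inv()*Q).as_rotvec(); g=np.array(o["tool_pos"])+Q.apply([0,0,.18]); print("rot rel deck",np.round(d,3),"grasp in knob frame",np.round(M.T@(g-K),4))
E
python3 st.py
```

```text
5.6 j [-0.566 -0.032  1.719  0.16   0.952 -1.511] p [ 0.4998 -0.2269  0.312 ] w 0.0417 29.99909073114395
F tool [-0.08 -0.24 -1.58] T tool [-0.37  0.19  0.01]
rot rel deck [ 0.     0.    -2.759] grasp in knob frame [0.0001 0.0003 0.0055]
```

{"method": "play_rows", "body": {
  "translation": [
    [0,0,0],
    [0,0,0],
    [0,0,0],
    [0,0,0],
    [0,0,0],
    [0,0,0],
    [0,0,0],
    [0,0,0]
  ],
  "twist": [
    [0,0,0.5],
    [0,0,0.9],
    [0,0,0.9],
    [0,0,0.9],
    [0,0,0.9],
    [0,0,0.9],
    [0,0,0.9],
    [0,0,0.9]
  ],
  "gripper": [-0.3,-0.3,-0.3,-0.3,-0.3,-0.3,-0.3,-0.3]
}}

```text
time: 6.4
tool_pos: [0.4987, -0.2277, 0.3116]
ee_rot: [2.678, 0.246, 1.715]
wrist_force: [-8.0, -2.6, 2.5]
width: 0.0413
finger_force: 30.0
```

```bash
python3 st.py
```

```text
6.4 j [-0.567 -0.032  1.72   0.156  0.954 -0.827] p [ 0.4987 -0.2277  0.3116] w 0.0413 30.021624863147736
F tool [-2.   -6.53 -5.6 ] T tool [ 0.74 -0.05 -0.1 ]
rot rel deck [ 2.000e-03 -5.000e-03 -2.077e+00] grasp in knob frame [-0.0013 -0.0014  0.0055]
```

{"method": "play_rows", "body": {
  "translation": [
    [0,0,0],
    [0,0,0],
    [0,0,0],
    [0,0,0],
    [0,0,0],
    [0,0,0],
    [0,0,0],
    [0,0,0]
  ],
  "twist": [
    [0,0,0.9],
    [0,0,0.9],
    [0,0,0.9],
    [0,0,0.9],
    [0,0,0.9],
    [0,0,0.9],
    [0,0,0.9],
    [0,0,0.9]
  ],
  "gripper": [-0.3,-0.3,-0.3,-0.3,-0.3,-0.3,-0.3,-0.3]
}}

```text
time: 7.2
tool_pos: [0.4975, -0.2276, 0.3109]
ee_rot: [2.636, -0.102, 1.08]
wrist_force: [-15.1, 0.2, 4.9]
width: 0.0412
finger_force: 30.0
```

```bash
python3 st.py
```

```text
7.2 j [-0.568 -0.033  1.721  0.154  0.958 -0.108] p [ 0.4975 -0.2276  0.3109] w 0.0412 30.010896921157837
F tool [ -6.36  -9.03 -11.35] T tool [ 1.52 -0.95 -0.12]
rot rel deck [ 0.003 -0.009 -1.357] grasp in knob frame [-0.0036 -0.0017  0.0055]
```

{"method": "play_rows", "body": {
  "translation": [
    [-0.04,-0.07,0],
    [0,0,0],
    [0,0,0],
    [0,0,0],
    [0,0,0],
    [0,0,0],
    [0,0,0],
    [0,0,0]
  ],
  "twist": [
    [0,0,0],
    [0,0,0.9],
    [0,0,0.9],
    [0,0,0.9],
    [0,0,0.9],
    [0,0,0.9],
    [0,0,0.9],
    [0,0,0.9]
  ],
  "gripper": [-0.3,-0.3,-0.3,-0.3,-0.3,-0.3,-0.3,-0.3]
}}

```text
time: 8.0
tool_pos: [0.4957, -0.2267, 0.3097]
ee_rot: [2.78, -0.379, 0.494]
wrist_force: [-7.6, 2.1, 4.3]
width: 0.0416
finger_force: 30.0
```

```bash
python3 st.py
python3 - <<'E'
from h import *
im=robot.snapshot("top")[:,:,::-1]
a=K-.023*M[:,2]
cv2.imwrite("pics/r2.png",cv2.resize(rect(np.ascontiguousarray(im),"top",a,M,.13,390),(585,585)))
E
```

```text
8.0 j [-0.57  -0.037  1.728  0.161  0.954  0.517] p [ 0.4957 -0.2267  0.3097] w 0.0416 30.001015663146973
F tool [-3.7  -2.96 -7.6 ] T tool [ 1.36 -0.77 -0.15]
rot rel deck [ 0.003 -0.006 -0.727] grasp in knob frame [-0.0055 -0.0007  0.0055]
```

View pics/r2.png

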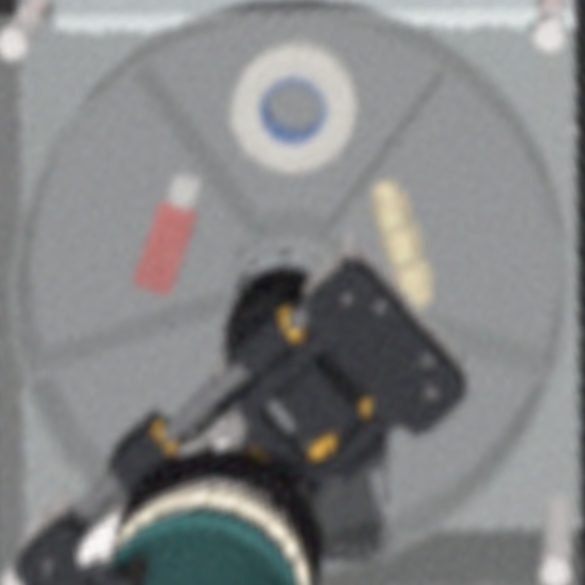

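The rectified top view shows the tape bin at the top, between spokes at about (145,75) and (438,80). That means the tee bin is about 36.5° short of the window.

{"method": "play_rows", "body": {
  "translation": [
    [-0.02,-0.02,0],
    [0,0,0],
    [0,0,0],
    [0,0,0],
    [0,0,0],
    [0,0,0],
    [0,0,0],
    [0,0,0]
  ],
  "twist": [
    [0,0,0.9],
    [0,0,0.9],
    [0,0,0.9],
    [0,0,0.9],
    [0,0,0.9],
    [0,0,0.9],
    [0,0,0.9],
    [0,0,0]
  ],
  "gripper": [-0.3,-0.3,-0.3,-0.3,-0.3,-0.3,-0.3,-0.3]
}}

```text
time: 8.85
tool_pos: [0.4953, -0.2253, 0.3092]
ee_rot: [3.09, -0.516, -0.191]
wrist_force: [-6.8, 4.7, 3.8]
width: 0.0418
finger_force: 30.0
```

```bash
python3 st.py
```

```text
8.85 j [-0.569 -0.039  1.731  0.165  0.954  1.145] p [ 0.4953 -0.2253  0.3092] w 0.0418 30.022967755794525
F tool [-4.65 -2.95 -7.21] T tool [ 1.59 -0.96  0.13]
rot rel deck [ 0.004 -0.005 -0.098] grasp in knob frame [-0.0063  0.0011  0.0054]
```

{"method": "play_rows", "body": {
  "translation": [
    [0,0,0],
    [0,0,0],
    [0,0,0],
    [0,0,0]
  ],
  "twist": [
    [0,0,0],
    [0,0,0],
    [0,0,0],
    [0,0,0]
  ],
  "gripper": [1,1,1,1]
}}

```text
time: 9.25
tool_pos: [0.496, -0.2269, 0.3098]
ee_rot: [3.084, -0.52, -0.188]
wrist_force: [0.5, -0.2, 0.2]
width: 0.0697
finger_force: 0.0
```

{"method": "play_rows", "body": {
  "translation": [
    [0,0,-0.4],
    [0,0,-0.7],
    [0,0,-0.7],
    [0,0,-0.7],
    [0,0,-0.6],
    [0,0,0]
  ],
  "twist": [
    [0,0,0],
    [0,0,0],
    [0,0,0],
    [0,0,0],
    [0,0,0],
    [0,0,0]
  ],
  "gripper": [1,1,1,1,1,1]
}}

```text
time: 9.85
tool_pos: [0.4365, -0.2084, 0.4217]
ee_rot: [3.08, -0.529, -0.187]
wrist_force: [1.2, 1.1, 0.1]
width: 0.0939
finger_force: 0.0
```

```bash
python3 st.py
python3 - <<'E'
from h import *
im=robot.snapshot("top")[:,:,::-1]
a=K-.023*M[:,2]
cv2.imwrite("pics/r3.png",cv2.resize(rect(np.ascontiguousarray(im),"top",a,M,.13,390),(585,585)))
for c in("top","scene"):
  if c=="scene": robot.snapshot(c)
  for n in ("tee_bin","bin_place","knob","window"): print(c,n,[(np.round(d["centre"],3).tolist(),round(d["score"],2)) for d in robot.spot_point(n,c)[:3]])
E
```

```text
9.85 j [-0.61  -0.235  1.68   0.163  1.19   1.142] p [ 0.4365 -0.2084  0.4217] w 0.0939 0.0
F tool [ 0.92 -1.28  0.29] T tool [ 0.04 -0.22  0.  ]
rot rel deck [-0.003  0.008 -0.1  ] grasp in knob frame [-0.0006 -0.0015  0.1335]
top tee_bin [([0.601, -0.016, -0.004], 0.62), ([0.542, -0.239, 0.057], 0.61)]
top bin_place [([0.547, -0.242, 0.058], 0.86)]
top knob [([0.587, -0.256, 0.151], 0.79)]
top window [([0.527, -0.232, 0.088], 0.73)]
scene tee_bin [([0.547, -0.236, 0.057], 0.86), ([0.486, -0.461, 0.005], 0.3)]
scene bin_place [([0.543, -0.246, 0.056], 0.6), ([0.486, -0.465, -0.002], 0.29)]
scene knob [([0.584, -0.254, 0.154], 0.55)]
scene window [([0.546, -0.236, 0.057], 0.72), ([0.525, -0.233, 0.086], 0.7)]
```

View pics/r3.png

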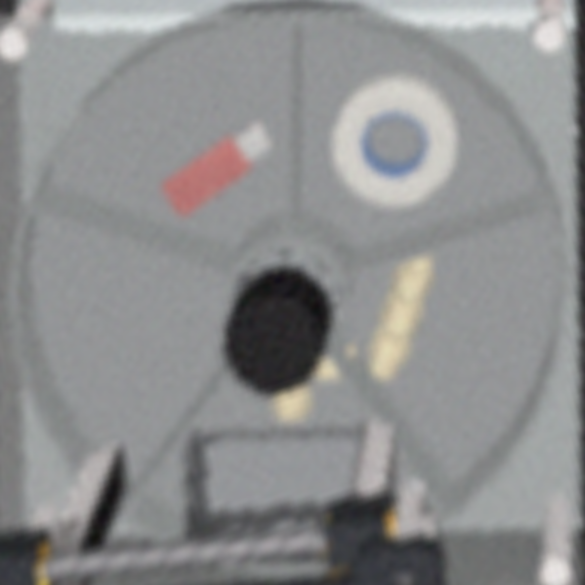

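The sample tee is now at (292,405), just above the window, and the top spoke is at about (298,120). The wheel looks over-turned by 1–3°, within tolerance, and I'll check it once the arm is out of the way. Next I measure the loose tee and move above it.

Run:
```python
from h import *
im=cv2.imread("pics/top0.png"); T=rect(im,"top",np.array([.488,-.46,.010]),np.eye(3),.05,400)
hsv=cv2.cvtColor(T,cv2.COLOR_BGR2HSV); m=((hsv[...,2]>110)&(hsv[...,1]>35)).astype(np.uint8)
n,l,s,c=cv2.connectedComponentsWithStats(m); k=1+np.argmax(s[1:,4]); pts=np.argwhere(l==k)[:,::-1].astype(np.float32)
r=cv2.minAreaRect(pts); print(r,c[k])
b=cv2.boxPoints(r); print("m:",[(round(.488+.05-v/4000,4),round(-.46+.05-u/4000,4)) for u,v in [r[0],c[k]]+b.tolist()])
a=62; plan(R.from_euler('xyz',[np.pi,0,np.deg2rad(62)]).as_matrix(),np.array([.487,-.459,.30]),15,.5)
```

```text
((184.6072235107422, 212.65090942382812), (243.30491638183594, 146.6295166015625), 31.108810424804688) [191.11027138 197.57780831]
m: [(0.4848, -0.4562), (np.float64(0.4886), np.float64(-0.4578)), (0.4849, -0.4206), (0.5162, -0.4396), (0.4848, -0.4917), (0.4534, -0.4727)]
[[0.04, 0.38, 0.27], [0.02, 0.39, 0.26], [-0.01, 0.4, 0.25], [-0.04, 0.4, 0.24], [-0.06, 0.4, 0.23], [-0.09, 0.4, 0.22], [-0.12, 0.4, 0.22], [-0.14, 0.39, 0.21]]
[[0.25, -0.27, -0.84], [0.25, -0.27, -0.84], [0.25, -0.27, -0.84], [0.25, -0.28, -0.84], [0.25, -0.27, -0.84], [0.25, -0.27, -0.83], [0.25, -0.28, -0.84], [0.25, -0.27, -0.83]]
[0.5, 0.5, 0.5, 0.5, 0.5, 0.5, 0.5, 0.5]
[[-0.17, 0.39, 0.2], [-0.2, 0.37, 0.2], [-0.22, 0.36, 0.2], [-0.25, 0.35, 0.19], [-0.27, 0.33, 0.19], [-0.29, 0.31, 0.19], [-0.31, 0.3, 0.2]]
[[0.25, -0.27, -0.84], [0.26, -0.28, -0.83], [0.25, -0.27, -0.84], [0.26, -0.28, -0.83], [0.25, -0.27, -0.84], [0.26, -0.28, -0.83], [0.25, -0.27, -0.84]]
[0.5, 0.5, 0.5, 0.5, 0.5, 0.5, 0.5]
```

{"method": "play_rows", "body": {
  "translation": [
    [0.04,0.38,0.2],
    [0.02,0.39,0.19],
    [-0.01,0.4,0.18],
    [-0.04,0.4,0.18],
    [-0.06,0.4,0.17],
    [-0.09,0.4,0.17],
    [-0.12,0.4,0.17],
    [-0.14,0.39,0.16]
  ],
  "twist": [
    [0.25,-0.27,-0.84],
    [0.25,-0.27,-0.84],
    [0.25,-0.27,-0.84],
    [0.25,-0.28,-0.84],
    [0.25,-0.27,-0.84],
    [0.25,-0.27,-0.83],
    [0.25,-0.28,-0.84],
    [0.25,-0.27,-0.83]
  ],
  "gripper": [0.5,0.5,0.5,0.5,0.5,0.5,0.5,0.5]
}}

```text
time: 11.15
tool_pos: [0.4559, -0.3415, 0.372]
ee_rot: [3.026, -0.231, 0.511]
wrist_force: [0.1, 0.8, -0.5]
width: 0.0708
finger_force: 0.0
```

{"method": "play_rows", "body": {
  "translation": [
    [-0.17,0.39,0.15],
    [-0.2,0.37,0.15],
    [-0.22,0.36,0.15],
    [-0.25,0.35,0.14],
    [-0.27,0.33,0.14],
    [-0.29,0.31,0.14],
    [-0.31,0.3,0.15],
    [0,0,0]
  ],
  "twist": [
    [0.25,-0.27,-0.84],
    [0.26,-0.28,-0.83],
    [0.25,-0.27,-0.84],
    [0.26,-0.28,-0.83],
    [0.25,-0.27,-0.84],
    [0.26,-0.28,-0.83],
    [0.25,-0.27,-0.84],
    [0,0,0]
  ],
  "gripper": [0.5,0.5,0.5,0.5,0.5,0.5,0.5,0.5]
}}

```text
time: 11.95
tool_pos: [0.4776, -0.4594, 0.3298]
ee_rot: [-3.141, -0.0, 1.081]
wrist_force: [0.7, -0.1, -0.3]
width: 0.0706
finger_force: 0.0
```

```bash
python3 st.py
python3 - <<'E'
from h import *
im=np.ascontiguousarray(robot.snapshot("top")[:,:,::-1]); a=K-.023*M[:,2]
A=rect(im,"top",a-.032*M[:,2],M,.13,390);B=rect(im,"top",a-.009*M[:,2],M,.13,390)
for X in(A,B): cv2.line(X,(195,0),(195,389),(0,255,0),1)
for k in range(5):
    t=k*2*np.pi/5;p=lambda r:(int(195-r*np.sin(t)),int(195-r*np.cos(t)));cv2.line(B,p(70),p(185),(0,255,0),1)
cv2.imwrite("pics/r4.png",np.hstack([A,B])); cv2.imwrite("pics/top4.png",im)
for c in("top","scene"):
  if c=="scene": robot.snapshot(c)
  for n in ("tee_bin","bin_place"): print(c,n,[(np.round(d["centre"],3).tolist(),round(d["score"],2)) for d in robot.spot_point(n,c)[:3]])
plan(R.from_euler('xyz',[np.pi,0,np.deg2rad(59)]).as_matrix(),np.array([.486,-.458,.202]),10,.2)
E
```

```text
11.95 j [-0.852  0.361  1.191  0.     1.591 -0.362] p [ 0.4776 -0.4594  0.3298] w 0.0706 0.0
F tool [0.19 0.65 0.26] T tool [-0.   -0.03  0.07]
rot rel deck [ 0.363 -0.437 -1.35 ] grasp in knob frame [-0.0394 -0.2282  0.021 ]
top tee_bin [([0.545, -0.237, 0.057], 0.84), ([0.59, -0.256, 0.155], 0.39)]
top bin_place [([0.549, -0.242, 0.061], 0.78)]
scene tee_bin [([0.543, -0.236, 0.056], 0.56)]
scene bin_place [([0.546, -0.245, 0.058], 0.69)]
[[0.01, 0.02, 0.33], [0.01, 0.02, 0.33], [0.01, 0.02, 0.33], [0.01, 0.02, 0.33], [0.01, 0.02, 0.33], [0.01, 0.02, 0.33], [0.01, 0.02, 0.32], [0.01, 0.02, 0.33]]
[[0.0, -0.0, 0.05], [0.0, -0.0, 0.05], [0.0, -0.0, 0.05], [0.0, -0.0, 0.05], [0.01, -0.0, 0.05], [0.0, -0.0, 0.05], [0.01, -0.0, 0.06], [0.0, -0.0, 0.05]]
[0.2, 0.2, 0.2, 0.2, 0.2, 0.2, 0.2, 0.2]
[[0.01, 0.02, 0.32], [0.0, 0.01, 0.33]]
[[0.01, -0.0, 0.06], [0.0, -0.0, 0.05]]
[0.2, 0.2]
```

View pics/r4.png

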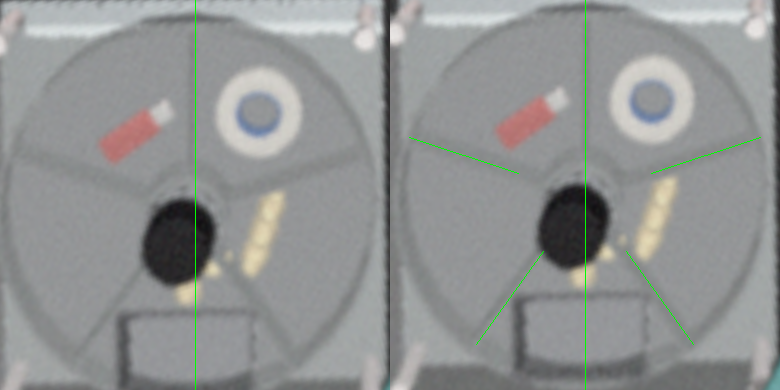

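In the rectified view the spokes sit close to the overlay, with the branch of the sample tee at (185,290), a little to the left. I measure the spoke angles numerically.

Run:
```python
from h import *
from scipy.ndimage import gaussian_filter1d
im=cv2.cvtColor(cv2.imread("pics/top4.png"),cv2.COLOR_BGR2GRAY).astype(np.float32)
a=K-.023*M[:,2]
for dep in(.009,.02,.037):
  for rr in((.055,.075),(.085,.105),(.1,.115)):
    an=np.deg2rad(np.arange(0,360,.5)); r=np.linspace(*rr,15)
    P=(a-dep*M[:,2])+r[:,None,None]*(np.cos(an)[None,:,None]*M[:,0]+np.sin(an)[None,:,None]*M[:,1])
    uv=proj(P,"top").reshape(15,-1,2).astype(np.float32); v=cv2.remap(im,uv[...,0],uv[...,1],cv2.INTER_CUBIC)
    v=np.median(v,0); v=gaussian_filter1d(v,3,mode='wrap'); out=[]
    for k in range(5):
        i=np.arange(-36,37)+k*144; w=v[i%720]; b=np.percentile(w,70); d=np.clip(b-w-4,0,None)*(np.abs(i-k*144)<26)
        out.append((round(float((d*(i-k*144)).sum()/max(d.sum(),1e-6)*.5),1),round(float(d.max()),0)))
    print(dep,rr,out)
```

```text
0.009 (0.055, 0.075) [(-1.5, 26.0), (-1.4, 5.0), (-3.0, 7.0), (-1.1, 10.0), (1.1, 9.0)]
0.009 (0.085, 0.105) [(-0.5, 6.0), (-1.1, 5.0), (7.3, 43.0), (-3.4, 8.0), (0.6, 7.0)]
0.009 (0.1, 0.115) [(-0.5, 5.0), (-1.0, 6.0), (9.7, 46.0), (-2.7, 7.0), (0.5, 6.0)]
0.02 (0.055, 0.075) [(-0.4, 19.0), (0.3, 4.0), (-1.6, 8.0), (-4.7, 12.0), (-2.6, 9.0)]
0.02 (0.085, 0.105) [(0.3, 6.0), (2.0, 6.0), (6.1, 40.0), (-4.0, 8.0), (-1.9, 7.0)]
0.02 (0.1, 0.115) [(0.3, 4.0), (1.5, 6.0), (9.1, 45.0), (-3.2, 8.0), (-1.7, 6.0)]
0.037 (0.055, 0.075) [(2.4, 11.0), (-8.9, 2.0), (7.6, 39.0), (-8.3, 36.0), (-5.1, 22.0)]
0.037 (0.085, 0.105) [(1.6, 5.0), (6.6, 5.0), (6.4, 33.0), (-8.3, 9.0), (-5.6, 7.0)]
0.037 (0.1, 0.115) [(1.6, 2.0), (5.6, 6.0), (8.1, 45.0), (-5.8, 8.0), (-5.0, 5.0)]
```

Spokes, sample tee and networks all put the overshoot at about 2–3°. A small correction costs little, so I regrasp the knob.

Run:
```python
from h import *
plan(DECK@zr(-1.35),K+M@[-.005,.001,.18+.08],12,1)
```

```text
[[0.43, -0.27, -0.09], [0.43, -0.27, -0.09], [0.43, -0.26, -0.1], [0.43, -0.26, -0.11], [0.43, -0.26, -0.11], [0.43, -0.25, -0.12], [0.43, -0.25, -0.13], [0.44, -0.25, -0.14]]
[[-0.42, 0.09, 0.03], [-0.43, 0.09, 0.03], [-0.42, 0.09, 0.03], [-0.43, 0.09, 0.03], [-0.42, 0.09, 0.03], [-0.43, 0.09, 0.03], [-0.42, 0.09, 0.03], [-0.43, 0.09, 0.03]]
[1, 1, 1, 1, 1, 1, 1, 1]
[[0.43, -0.24, -0.14], [0.44, -0.24, -0.15], [0.44, -0.23, -0.15], [0.43, -0.22, -0.16]]
[[-0.42, 0.08, 0.02], [-0.43, 0.09, 0.03], [-0.42, 0.08, 0.02], [-0.43, 0.09, 0.03]]
[1, 1, 1, 1]
```

{"method": "play_rows", "body": {
  "translation": [
    [0.43,-0.27,-0.09],
    [0.43,-0.27,-0.09],
    [0.43,-0.26,-0.1],
    [0.43,-0.26,-0.11],
    [0.43,-0.26,-0.11],
    [0.43,-0.25,-0.12],
    [0.43,-0.25,-0.13],
    [0.44,-0.25,-0.14]
  ],
  "twist": [
    [-0.42,0.09,0.03],
    [-0.43,0.09,0.03],
    [-0.42,0.09,0.03],
    [-0.43,0.09,0.03],
    [-0.42,0.09,0.03],
    [-0.43,0.09,0.03],
    [-0.42,0.09,0.03],
    [-0.43,0.09,0.03]
  ],
  "gripper": [1,1,1,1,1,1,1,1]
}}

```text
time: 13.05
tool_pos: [0.4653, -0.2944, 0.3605]
ee_rot: [2.797, -0.075, 1.071]
wrist_force: [-0.7, 0.0, -0.5]
width: 0.0938
finger_force: 0.0
```

{"method": "play_rows", "body": {
  "translation": [
    [0.43,-0.24,-0.14],
    [0.44,-0.24,-0.15],
    [0.44,-0.23,-0.15],
    [0.43,-0.22,-0.16],
    [0,0,0]
  ],
  "twist": [
    [-0.42,0.08,0.02],
    [-0.43,0.09,0.03],
    [-0.42,0.08,0.02],
    [-0.43,0.09,0.03],
    [0,0,0]
  ],
  "gripper": [1,1,1,1,1]
}}

```text
time: 13.55
tool_pos: [0.4596, -0.2122, 0.3744]
ee_rot: [2.627, -0.11, 1.079]
wrist_force: [-0.0, -1.0, -0.5]
width: 0.094
finger_force: 0.0
```

```bash
python3 st.py
```

```text
13.55 j [-0.588 -0.167  1.716  0.161  1.09  -0.104] p [ 0.4596 -0.2122  0.3744] w 0.094 0.0
F tool [-0.93  0.2   0.56] T tool [ 0.17 -0.04 -0.01]
rot rel deck [ 0.     0.003 -1.352] grasp in knob frame [-0.0053  0.0025  0.081 ]
```

{"method": "play_rows", "body": {
  "translation": [
    [0,0,0.31],
    [0,0,0.31],
    [0,0,0.31],
    [0,0,0.31],
    [0,0,0.31],
    [0,0,0.31],
    [0,0,0]
  ],
  "twist": [
    [0,0,0],
    [0,0,0],
    [0,0,0],
    [0,0,0],
    [0,0,0],
    [0,0,0],
    [0,0,0]
  ],
  "gripper": [1,1,1,1,1,1,1]
}}

```text
time: 14.25
tool_pos: [0.4959, -0.2257, 0.3057]
ee_rot: [2.634, -0.11, 1.075]
wrist_force: [-0.5, 0.8, -0.6]
width: 0.0941
finger_force: 0.0
```

{"method": "play_rows", "body": {
  "translation": [
    [0,0,0],
    [0,0,0],
    [0,0,0],
    [0,0,0],
    [0,0,0],
    [0,0,0],
    [0,0,0],
    [0,0,0]
  ],
  "twist": [
    [0,0,0],
    [0,0,0],
    [0,0,0],
    [0,0,0],
    [0,0,0],
    [0,0,0],
    [0,0,0],
    [0,0,0]
  ],
  "gripper": [-0.3,-0.3,-0.3,-0.3,-0.3,-0.3,-0.3,-0.3]
}}

```text
time: 15.05
tool_pos: [0.4965, -0.2261, 0.3096]
ee_rot: [2.625, -0.11, 1.076]
wrist_force: [5.1, -1.9, -1.6]
width: 0.0419
finger_force: 30.0
```

```bash
python3 st.py
```

```text
15.05 j [-0.568 -0.038  1.731  0.162  0.943 -0.105] p [ 0.4965 -0.2261  0.3096] w 0.0419 30.002671480178833
F tool [0.6  3.82 4.05] T tool [-0.3  -0.02 -0.  ]
rot rel deck [-0.003  0.002 -1.35 ] grasp in knob frame [-0.0034 -0.0002  0.0051]
```

{"method": "play_rows", "body": {
  "translation": [
    [0,0,0],
    [0,0,0],
    [0,0,0]
  ],
  "twist": [
    [0,0,-0.2],
    [0,0,-0.2],
    [0,0,0]
  ],
  "gripper": [-0.3,-0.3,-0.3]
}}

```text
time: 15.35
tool_pos: [0.4965, -0.2262, 0.3096]
ee_rot: [2.622, -0.09, 1.111]
wrist_force: [5.3, -1.8, -1.4]
width: 0.0417
finger_force: 30.0
```

```bash
python3 st.py
```

```text
15.35 j [-0.568 -0.038  1.731  0.163  0.943 -0.146] p [ 0.4965 -0.2262  0.3096] w 0.0417 30.000034868717194
F tool [0.61 4.13 4.06] T tool [-0.32 -0.07 -0.  ]
rot rel deck [-0.003  0.002 -1.39 ] grasp in knob frame [-0.0033 -0.0002  0.0051]
```

{"method": "play_rows", "body": {
  "translation": [
    [0,0,0],
    [0,0,0],
    [0,0,0],
    [0,0,0],
    [0,0,-0.4],
    [0,0,-0.7],
    [0,0,-0.7],
    [0,0,-0.7]
  ],
  "twist": [
    [0,0,0],
    [0,0,0],
    [0,0,0],
    [0,0,0],
    [0,0,0],
    [0,0,0],
    [0,0,0],
    [0,0,0]
  ],
  "gripper": [1,1,1,1,1,1,1,1]
}}

```text
time: 16.15
tool_pos: [0.4474, -0.2104, 0.3959]
ee_rot: [2.627, -0.09, 1.111]
wrist_force: [0.4, -0.9, 1.0]
width: 0.0938
finger_force: 0.0
```

```bash
python3 st.py
python3 - <<'E'
from h import *
plan(R.from_euler('xyz',[np.pi,0,np.deg2rad(59)]).as_matrix(),np.array([.486,-.458,.30]),14,.2)
E
```

```text
16.15 j [-0.6   -0.201  1.702  0.161  1.143 -0.146] p [ 0.4474 -0.2104  0.3959] w 0.0938 0.0
F tool [-0.53  1.18 -0.49] T tool [ 0.11 -0.05 -0.01]
rot rel deck [ 1.00e-03 -1.00e-03 -1.39e+00] grasp in knob frame [-0.0057  0.0004  0.1056]
[[-0.38, 0.16, 0.25], [-0.38, 0.17, 0.24], [-0.37, 0.18, 0.24], [-0.37, 0.19, 0.24], [-0.37, 0.2, 0.23], [-0.37, 0.21, 0.23], [-0.36, 0.22, 0.22], [-0.36, 0.22, 0.22]]
[[0.36, -0.08, 0.04], [0.37, -0.08, 0.04], [0.36, -0.08, 0.04], [0.37, -0.08, 0.04], [0.36, -0.08, 0.04], [0.37, -0.08, 0.04], [0.36, -0.08, 0.04], [0.37, -0.08, 0.04]]
[0.2, 0.2, 0.2, 0.2, 0.2, 0.2, 0.2, 0.2]
[[-0.36, 0.23, 0.21], [-0.36, 0.24, 0.21], [-0.35, 0.25, 0.2], [-0.35, 0.26, 0.2], [-0.35, 0.27, 0.19], [-0.34, 0.29, 0.17]]
[[0.36, -0.08, 0.04], [0.37, -0.07, 0.04], [0.36, -0.08, 0.04], [0.37, -0.07, 0.04], [0.36, -0.08, 0.04], [0.37, -0.07, 0.04]]
[0.2, 0.2, 0.2, 0.2, 0.2, 0.2]
```

{"method": "play_rows", "body": {
  "translation": [
    [-0.38,0.16,0.25],
    [-0.38,0.17,0.24],
    [-0.37,0.18,0.24],
    [-0.37,0.19,0.24],
    [-0.37,0.2,0.23],
    [-0.37,0.21,0.23],
    [-0.36,0.22,0.22],
    [-0.36,0.22,0.22]
  ],
  "twist": [
    [0.36,-0.08,0.04],
    [0.37,-0.08,0.04],
    [0.36,-0.08,0.04],
    [0.37,-0.08,0.04],
    [0.36,-0.08,0.04],
    [0.37,-0.08,0.04],
    [0.36,-0.08,0.04],
    [0.37,-0.08,0.04]
  ],
  "gripper": [0.35,0.35,0.35,0.35,0.35,0.35,0.35,0.35]
}}

```text
time: 16.95
tool_pos: [0.4705, -0.353, 0.3405]
ee_rot: [2.923, -0.042, 1.058]
wrist_force: [0.2, -0.5, 0.4]
width: 0.0633
finger_force: 0.0
```

{"method": "play_rows", "body": {
  "translation": [
    [-0.36,0.23,0.21],
    [-0.36,0.24,0.21],
    [-0.35,0.25,0.2],
    [-0.35,0.26,0.2],
    [-0.35,0.27,0.19],
    [-0.34,0.29,0.17],
    [0,0,0]
  ],
  "twist": [
    [0.36,-0.08,0.04],
    [0.37,-0.07,0.04],
    [0.36,-0.08,0.04],
    [0.37,-0.07,0.04],
    [0.36,-0.08,0.04],
    [0.37,-0.07,0.04],
    [0,0,0]
  ],
  "gripper": [0.35,0.35,0.35,0.35,0.35,0.35,0.35]
}}

```text
time: 17.65
tool_pos: [0.4867, -0.4598, 0.2973]
ee_rot: [-3.139, -0.0, 1.028]
wrist_force: [-0.0, -0.2, -0.7]
width: 0.0638
finger_force: 0.0
```

```bash
python3 st.py
python3 - <<'E'
from h import *
plan(R.from_euler('xyz',[np.pi,0,np.deg2rad(59)]).as_matrix(),np.array([.486,-.458,.203]),8,.35)
for c in("top","scene"):
  robot.snapshot(c)
  for n in ("tee_bin","bin_place","tee_center"): print(c,n,[(np.round(d["centre"],3).tolist(),round(d["score"],2)) for d in robot.spot_point(n,c)[:3]])
E
```

```text
17.65 j [-0.841  0.392  1.215 -0.     1.537 -0.298] p [ 0.4867 -0.4598  0.2973] w 0.0638 0.0
F tool [-0.18  0.07  0.72] T tool [-0.02 -0.05  0.03]
rot rel deck [ 0.35  -0.445 -1.298] grasp in knob frame [-0.0482 -0.2258 -0.0114]
[[0.0, -0.0, 0.29], [0.0, -0.0, 0.3], [0.0, -0.01, 0.29], [0.01, -0.0, 0.3], [0.0, -0.01, 0.29], [0.01, -0.0, 0.3], [0.0, -0.01, 0.29], [0.01, -0.0, 0.3]]
[[-0.0, -0.0, -0.0], [-0.0, -0.0, -0.0], [-0.0, -0.0, -0.0], [-0.01, -0.0, -0.0], [-0.0, -0.0, -0.01], [-0.01, -0.0, -0.0], [-0.0, -0.0, -0.01], [-0.01, -0.0, -0.0]]
[0.35, 0.35, 0.35, 0.35, 0.35, 0.35, 0.35, 0.35]
top tee_bin [([0.543, -0.241, 0.058], 0.71)]
top bin_place [([0.544, -0.245, 0.059], 0.58)]
top tee_center [([0.352, -0.528, 0.01], 0.74), ([0.346, -0.664, 0.013], 0.74), ([0.472, -0.04, 0.007], 0.45)]
scene tee_bin [([0.544, -0.241, 0.056], 0.97)]
scene bin_place [([0.543, -0.246, 0.056], 0.67)]
scene tee_center [([0.35, -0.527, 0.011], 0.8), ([0.488, -0.459, 0.009], 0.69)]
```

{"method": "play_rows", "body": {
  "translation": [
    [0,0,0.3],
    [0,0,0.3],
    [0,0,0.3],
    [0.01,-0.01,0.3],
    [0,-0.01,0.3],
    [0.01,0,0.3],
    [0,-0.01,0.28],
    [0.01,0,0.25]
  ],
  "twist": [
    [0,0,0],
    [0,0,0],
    [0,0,0],
    [0,0,0],
    [0,0,0],
    [0,0,0],
    [0,0,0],
    [0,0,0]
  ],
  "gripper": [0.35,0.35,0.35,0.35,0.35,0.35,0.35,0.35]
}}

```text
time: 18.85
tool_pos: [0.4863, -0.4565, 0.2053]
ee_rot: [-3.141, -0.0, 1.029]
wrist_force: [0.2, 0.0, 0.5]
width: 0.0636
finger_force: 0.0
```

{"method": "play_rows", "body": {
  "translation": [
    [0,0,0],
    [0,0,0],
    [0,0,0],
    [0,0,0],
    [0,0,0],
    [0,0,0],
    [0,0,0]
  ],
  "twist": [
    [0,0,0],
    [0,0,0],
    [0,0,0],
    [0,0,0],
    [0,0,0],
    [0,0,0],
    [0,0,0]
  ],
  "gripper": [0.35,0.35,-0.6,-0.6,-0.6,-0.6,-0.6]
}}

```text
time: 19.55
tool_pos: [0.4864, -0.4567, 0.2069]
ee_rot: [3.141, 0.0, 1.029]
wrist_force: [0.4, 0.4, 1.4]
width: 0.0318
finger_force: 30.0
```

{"method": "play_rows", "body": {
  "translation": [
    [0,0,0],
    [0,0,-0.3],
    [0,0,-0.6],
    [0,0,-0.7],
    [0,0,-0.7],
    [0,0,-0.7],
    [0,0,0]
  ],
  "twist": [
    [0,0,0],
    [0,0,0],
    [0,0,0],
    [0,0,0],
    [0,0,0],
    [0,0,0],
    [0,0,0]
  ],
  "gripper": [-0.6,-0.6,-0.6,-0.6,-0.6,-0.6,-0.6]
}}

```text
time: 20.25
tool_pos: [0.487, -0.4571, 0.3331]
ee_rot: [3.13, 0.003, 1.029]
wrist_force: [1.5, 0.8, 0.3]
width: 0.0318
finger_force: 30.0
```

```bash
python3 st.py
python3 - <<'E'
from h import *
im=robot.snapshot("scene")[:,:,::-1]
uv=proj([robot.get_obs()["tool_pos"]-np.array([0,0,.18])],"scene")[0].astype(int); print(uv)
cv2.imwrite("pics/s5.png",cv2.resize(im[uv[1]-40:uv[1]+50,uv[0]-60:uv[0]+60],(800,600),interpolation=cv2.INTER_CUBIC))
plan(DECK@zr(-np.pi/2),W+M@[-.002,.0015,.18+.05],13,-.6)
E
```

```text
20.25 j [-0.839  0.368  1.176  0.     1.586 -0.297] p [ 0.487  -0.4571  0.3331] w 0.0318 29.999875472067288
F tool [ 1.42  0.87 -0.27] T tool [-0.09 -0.04 -0.02]
rot rel deck [ 0.337 -0.438 -1.303] grasp in knob frame [-0.0288 -0.2244  0.0187]
[292 181]
[[0.36, -0.37, 0.08], [0.36, -0.36, 0.07], [0.37, -0.36, 0.05], [0.37, -0.35, 0.04], [0.38, -0.35, 0.03], [0.39, -0.34, 0.02], [0.39, -0.34, 0.0], [0.4, -0.33, -0.01]]
[[-0.4, 0.05, -0.18], [-0.4, 0.05, -0.18], [-0.4, 0.05, -0.18], [-0.39, 0.05, -0.18], [-0.4, 0.05, -0.18], [-0.39, 0.05, -0.18], [-0.4, 0.05, -0.18], [-0.39, 0.05, -0.18]]
[-0.6, -0.6, -0.6, -0.6, -0.6, -0.6, -0.6, -0.6]
[[0.4, -0.32, -0.02], [0.41, -0.31, -0.03], [0.42, -0.31, -0.04], [0.42, -0.3, -0.04], [0.43, -0.28, -0.05]]
[[-0.4, 0.05, -0.18], [-0.39, 0.05, -0.18], [-0.4, 0.05, -0.17], [-0.39, 0.05, -0.18], [-0.4, 0.05, -0.17]]
[-0.6, -0.6, -0.6, -0.6, -0.6]
```

View pics/s5.png

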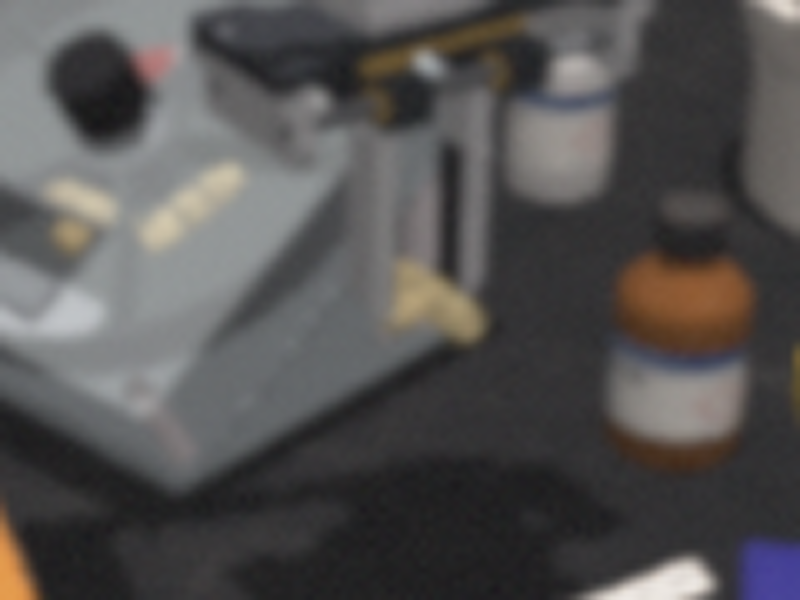

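The tee is held, with its run at about (440,300), clear of the bench. I carry it above the window.

{"method": "play_rows", "body": {
  "translation": [
    [0.36,-0.37,0.08],
    [0.36,-0.36,0.07],
    [0.37,-0.36,0.05],
    [0.37,-0.35,0.04],
    [0.38,-0.35,0.03],
    [0.39,-0.34,0.02],
    [0.39,-0.34,0.0],
    [0.4,-0.33,-0.01]
  ],
  "twist": [
    [-0.4,0.05,-0.18],
    [-0.4,0.05,-0.18],
    [-0.4,0.05,-0.18],
    [-0.39,0.05,-0.18],
    [-0.4,0.05,-0.18],
    [-0.39,0.05,-0.18],
    [-0.4,0.05,-0.18],
    [-0.39,0.05,-0.18]
  ],
  "gripper": [-0.6,-0.6,-0.6,-0.6,-0.6,-0.6,-0.6,-0.6]
}}

```text
time: 21.1
tool_pos: [0.4436, -0.2972, 0.2986]
ee_rot: [2.825, -0.018, 1.178]
wrist_force: [0.3, 0.0, -0.2]
width: 0.0315
finger_force: 30.0
```

{"method": "play_rows", "body": {
  "translation": [
    [0.4,-0.32,-0.02],
    [0.41,-0.31,-0.03],
    [0.42,-0.31,-0.04],
    [0.42,-0.3,-0.04],
    [0.43,-0.28,-0.05],
    [0,0,0],
    [0,0,0]
  ],
  "twist": [
    [-0.4,0.05,-0.18],
    [-0.39,0.05,-0.18],
    [-0.4,0.05,-0.17],
    [-0.39,0.05,-0.18],
    [-0.4,0.05,-0.17],
    [0,0,0],
    [0,0,0]
  ],
  "gripper": [-0.6,-0.6,-0.6,-0.6,-0.6,-0.6,-0.6]
}}

```text
time: 21.8
tool_pos: [0.418, -0.1994, 0.2842]
ee_rot: [2.626, -0.004, 1.268]
wrist_force: [-0.3, -0.5, 0.2]
width: 0.0316
finger_force: 30.0
```

```bash
python3 st.py
python3 - <<'E'
from h import *
plan(DECK@zr(-np.pi/2),W+M@[-.002,.0015,.18-.019+.026],4,-.6)
im=robot.snapshot("scene")[:,:,::-1]
for n in ("tee_center","tee_bin"): print(n,[(np.round(d["centre"],3).tolist(),round(d["score"],2)) for d in robot.spot_point(n,"scene")[:4]])
uv=proj([W],"scene")[0].astype(int)
cv2.imwrite("pics/s6.png",cv2.resize(im[uv[1]-40:uv[1]+35,uv[0]-50:uv[0]+50],(800,600),interpolation=cv2.INTER_CUBIC))
E
```

```text
21.8 j [-0.619 -0.209  1.933  0.196  0.934 -0.393] p [ 0.418  -0.1994  0.2842] w 0.0316 29.999924629501038
F tool [-0.55  0.01 -0.22] T tool [ 0.18 -0.02 -0.  ]
rot rel deck [ 0.009 -0.004 -1.569] grasp in knob frame [-0.0899  0.0027  0.0246]
[[-0.0, 0.02, 0.25], [-0.01, 0.02, 0.25], [-0.0, 0.01, 0.26], [-0.01, 0.02, 0.25]]
[[-0.02, -0.01, -0.0], [-0.02, -0.01, -0.01], [-0.02, -0.01, -0.0], [-0.02, -0.0, -0.01]]
[-0.6, -0.6, -0.6, -0.6]
tee_center [([0.349, -0.529, 0.013], 0.75), ([0.512, -0.233, 0.107], 0.67), ([0.343, -0.662, 0.011], 0.61)]
tee_bin [([0.544, -0.239, 0.056], 0.61), ([0.515, -0.236, 0.104], 0.17)]
```

View pics/s6.png

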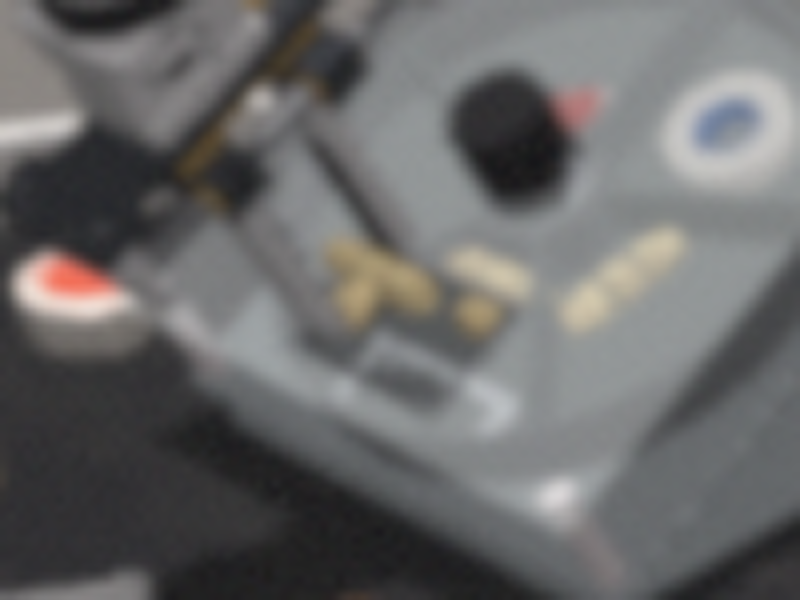

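The tee is above the window at about (385,280), with its run along the deck's y. I lower it about 22 mm and release.

{"method": "play_rows", "body": {
  "translation": [
    [0,0.03,0.14],
    [0,0.03,0.14],
    [0,0.02,0.14],
    [-0.01,0.01,0.12],
    [0,0,0],
    [0,0,0]
  ],
  "twist": [
    [-0.02,0,0],
    [-0.02,0,0],
    [-0.02,0,0],
    [-0.02,0,0],
    [0,0,0],
    [0,0,0]
  ],
  "gripper": [-0.6,-0.6,-0.6,-0.6,-0.6,-0.6]
}}

```text
time: 22.55
tool_pos: [0.4316, -0.2042, 0.2683]
ee_rot: [2.616, -0.004, 1.268]
wrist_force: [0.4, 0.7, -0.3]
width: 0.0313
finger_force: 30.0
```

```bash
python3 st.py
python3 - <<'E'
from h import *
for c in("top","scene"):
  im=robot.snapshot(c)
  print(c,[(np.round(M.T@(np.array(d["centre"])-W),3).tolist(),round(d["score"],2)) for n in("tee_center","window") for d in robot.spot_point(n,c)[:4]])
E
```

```text
22.55 j [-0.61  -0.161  1.929  0.202  0.88  -0.396] p [ 0.4316 -0.2042  0.2683] w 0.0313 30.000037121844798
F tool [ 0.78 -0.01  0.39] T tool [ 0.2  -0.09 -0.02]
rot rel deck [ 1.000e-03  4.000e-03 -1.569e+00] grasp in knob frame [-0.0836  0.0022  0.0036]
top [([-0.108, -0.329, -0.025], 0.78), ([-0.084, -0.463, -0.044], 0.71), ([-0.005, -0.0, 0.003], 0.56)]
scene [([-0.085, -0.462, -0.044], 0.75), ([0.004, -0.0, 0.004], 0.64), ([-0.112, -0.334, -0.022], 0.59), ([-0.007, 0.0, -0.0], 0.86)]
```

{"method": "play_rows", "body": {
  "translation": [
    [0,-0.05,0.04],
    [0,0,0.04],
    [0,0,0],
    [0,0,0],
    [0,0,0],
    [0,0,0],
    [0,0,0],
    [0,0,0]
  ],
  "twist": [
    [0,0,0],
    [0,0,0],
    [0,0,0],
    [0,0,0],
    [0,0,0],
    [0,0,0],
    [0,0,0],
    [0,0,0]
  ],
  "gripper": [-0.6,-0.6,-0.6,0.2,0.2,0.2,0.2,0.2]
}}

```text
time: 23.65
tool_pos: [0.4315, -0.2041, 0.265]
ee_rot: [2.615, -0.004, 1.268]
wrist_force: [0.0, 0.5, 0.1]
width: 0.056
finger_force: 0.0
```

{"method": "play_rows", "body": {
  "translation": [
    [0,0,-0.5],
    [0,0,-0.7],
    [0,0,-0.7],
    [0,0,-0.7],
    [0,0,-0.7],
    [0,0,-0.7],
    [0,0,-0.5],
    [0,0,0]
  ],
  "twist": [
    [0,0,0],
    [0,0,0],
    [0,0,0],
    [0,0,0],
    [0,0,0],
    [0,0,0],
    [0,0,0],
    [0,0,0]
  ],
  "gripper": [0.2,0.2,0.2,0.2,0.2,0.2,0.2,0.2]
}}

```text
time: 24.45
tool_pos: [0.3446, -0.1776, 0.4242]
ee_rot: [2.608, -0.001, 1.267]
wrist_force: [0.0, 0.6, 0.2]
width: 0.0564
finger_force: 0.0
```

```bash
python3 st.py
python3 - <<'E'
from h import *
ims=[]
BP=W-.037*M[:,2]
for c in("top","scene"):
  im=np.ascontiguousarray(robot.snapshot(c)[:,:,::-1]); uv=proj([W],c)[0].astype(int)
  ims.append(cv2.resize(im[uv[1]-35:uv[1]+30,uv[0]-30:uv[0]+35],(400,400),interpolation=cv2.INTER_CUBIC))
  for n in("tee_center","tee_bin","bin_place"): print(c,n,[(np.round(M.T@(np.array(d["centre"])-BP),3).tolist(),round(d["score"],2)) for d in robot.spot_point(n,c)[:4]])
cv2.imwrite("pics/e.png",np.hstack(ims))
E
```

```text
24.45 j [-0.701 -0.469  1.838  0.207  1.28  -0.406] p [ 0.3446 -0.1776  0.4242] w 0.0564 0.0
F tool [ 0.6  -0.02 -0.28] T tool [ 0.14  0.01 -0.04]
rot rel deck [-0.007  0.008 -1.57 ] grasp in knob frame [-0.083   0.0011  0.1841]
top tee_center [([-0.083, -0.463, -0.007], 0.83), ([-0.109, -0.329, 0.01], 0.7), ([-0.022, 0.0, 0.007], 0.66)]
top tee_bin [([-0.003, -0.0, 0.002], 0.57)]
top bin_place [([-0.0, -0.0, 0.003], 0.74)]
scene tee_center [([-0.114, -0.334, 0.011], 0.82), ([-0.084, -0.464, -0.003], 0.77), ([-0.019, -0.003, 0.006], 0.51)]
scene tee_bin [([-0.004, 0.002, 0.0], 0.73), ([0.003, -0.31, -0.066], 0.41)]
scene bin_place [([-0.002, -0.001, 0.001], 0.57)]
```

View pics/e.png

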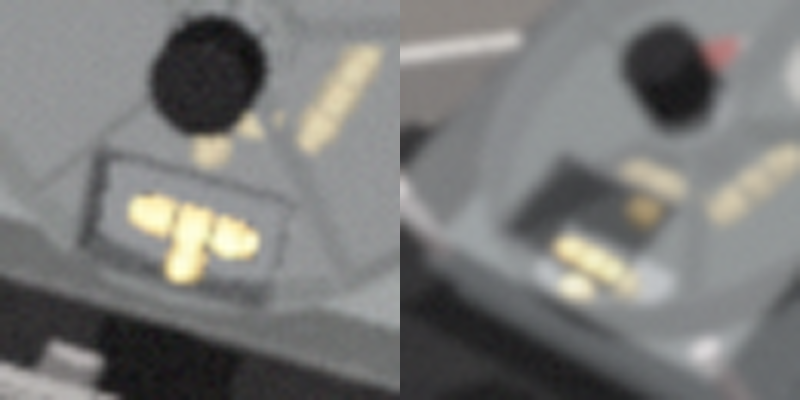

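Both views show the loose tee lying in the bin below the guard, at about (190,235) in the left view. By the networks it is about 20 mm down the slope from the bin centre and 7 mm above the floor, and the bin itself is within about 4 mm of its place. I hand it in.

```bash
python3 -c "
from bench import robot; print(robot.close_job())"
```

```text
the job is handed in; nothing more can be done
None
```

The sample-tee bin is under the window (by the cameras, within about 4 mm of its place), the loose tee lies in it below the guard, and the job is handed in at about 25 s; no verdict was returned.

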